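# Take the detergent dosing pump out of service

### The arm

A 6-joint arm with a two-finger parallel gripper is mounted at the origin on the work surface. World frame = base frame: x ahead of the robot, y to its left, z up, the work surface at z = 0. Lengths are in m, angles in degrees, forces in N, time in s.
With the tool pointing down it reaches from about 0.25 to 0.725 m from the base axis. Payload 9.7 kg.
Tool frame: the origin (TCP) lies midway between the tips of the shut fingers; the grasp point (between the pads) lies 19 mm behind it; z points along the fingers, y is the line along which they close (so a half turn about z gives the same grasp; the last joint's range is limited). The gripper opens to 85 mm and grips with 20 to 120 N. Pads are 22 mm wide; open, the fingers measure 114 mm over their backs; the gripper's body (76 mm by 85 mm) begins 54 mm behind the grasp point. The pads swing forward as they close: fully open they stand 13 mm farther back than shut.
Start: joints at [-72.422, 4.979, 10.078, 95.1, 0, 90], TCP at [0.166, -0.524, 0.231] pointing down, gripper open.
Joint ranges: [-179.16, 179.16], [-48.56, 103.87], [-65.8, 70.77], [-126.05, 130.52], [-82.76, 87.17], [-180, 180]. Speed limits (degrees/s): [127.2, 127.2, 147.25, 180, 180, 180].

### API

Orientations are given as [roll, pitch, yaw] about the fixed x, y, z axes, in that order (R = Rz(yaw) Ry(pitch) Rx(roll)).
In Python, from workcell import readout, imaging, bot, spotter gives the robot as it stands.
- The arm moves only by the shell command python3 -m jog 'ROWS' [FORCE]. ROWS is JSON, a list of rows, each an object with "rotation": the turn, a rotation vector about the world's x, y, z in degrees, a list of three; "translation": the shift along the world's x, y, z in mm, a list of three; "grip": the finger opening in mm, from 0 to 85.4. In form: [{"rotation": [wx, wy, wz], "translation": [dx, dy, dz], "grip": grip}, ...]. A call has 1 to 20 rows; each row is the pose to reach, as a shift and turn from the pose commanded when the call began; what a row does not reach only later rows make up. A row lasts 1/10 s, in which the tool goes at most 50 mm and 8.59 degrees, less where a joint would pass 70% of its speed; a pose out of reach is approached as far as the arm can. A call with a gripper value outside its range is refused whole. The fingers move at their own pace and stop on an object; FORCE is the grip in N (left out, the last holds). Time passes only in rows, so rows that repeat a pose let the fingers close. It gives the time, the measured TCP pose, the force, the opening and the grip force at its end, in the units of the state.
- readout.get_obs(): the state, without advancing time (a new reading comes with each control period).
- imaging.camera(name): name is "scene" or "top" or "wrist"; returns (picture, depth): 480x640x3 uint8, red, green, blue; 480x640 float32, m along the optical axis (not along the pixel's ray), 0 where there is no reading.
- imaging.camera_info(name): a dict with "vertical_fov" (degrees; the focal length in pixels is half the picture's height over the tangent of half this angle, whatever the lens; pixels are square), "cx", "cy" (the principal point, pixels), "extrinsics" (4x4, takes a point from camera to world coordinates); the wrist camera has in their place "tool_from_camera" (4x4, takes a point from camera to tool coordinates, whose origin is the TCP and whose axes are the flange's). Camera axes: x right, y down, z forward; pixel columns grow to the right and rows downward; lengths in m; the calibration is good to about 2 mm. A picture is of the moment at which its call begins: read the wrist's pose just before it. camera_info takes no time and is no camera call.
- bot.job_done(): hands the job in; it is judged then, once.
Trained networks look in the newest picture that a camera, given by its name, has taken for a name from the list of things; names that differ only in an ending like _2 or _b are one class to them, and where a whole thing is asked for, a point or a joint stands for the part that bears it (a point fixed in the world has none). Each returns a list of dicts, best first, with "confidence" (0 to 1); they miss things now and then, are a little off and sometimes report something else, mostly with a low value. They report only what shows in the picture. A call takes as long as a camera call. They do not tell look-alikes from the thing itself.
- spotter.spot_in(camera, target): "box" ([centre column, centre row, width, height] in pixels, round what is visible of it).
- spotter.mark_of(camera, target): "uv" ([column, row] in pixels: a listed point, or the origin of a listed thing).
The state is a dict: "time": time; "q": joint angles; "qd": joint speeds; "joint_efforts": joint torques, N m; "ee_pos": TCP position; "tcp_rot": TCP orientation; "wrist_force": force on the tool from outside, world axes, zero at the start; "torque": the same for the moment, N m; "opening": finger opening in m; "grasp_force": force on a finger pad.
Only numpy, scipy, OpenCV 4.12 (cv2) and the standard library are available. Lean on these libraries where they do the work, as an engineer would, in place of code of your own. Each camera call takes 0.05 s, during which the arm holds its last target. There are 200 camera calls.

### The job

Take the detergent dosing pump out of service: first swing the lever on the side of its head fully up to its stop, so that the pump is released, and then hang the white out-of-service tag from the stand on the pump's peg by its hole. Leave the lever up and the tag hanging freely and still, and leave the jug, the spool and the cardboard bin where they are.

Things in the scene. Friction and masses are not known exactly. Their poses are not given: they have to be found in the camera images.
- pump: Fixed bench pump: white cabinet 130 x 130 mm, 85 mm high, on a foot 150 x 150 mm; on top an aluminium head of two cheeks (70 mm along x, outer faces at y = +-51 mm, tops at z = 165 mm), rollers between them, black shoe above (top at most z = 190 mm) that the lever lifts. Origin: centre of the underside, z up; lever on its -y side, peg on its +y side.
- lever (a joint): Lever angle: 0 = fully lowered (pointing to the pump's -y side, 20 degrees below level), grows as the handle end swings up in the pump's y-z plane, 1.3 rad = stop, fully raised (54 degrees above level). Stiff: it stays where it is left; 2 to 3 N at the handle move it.
- lever_pivot (a point): Lever's hinge point, on the -y side of the head, 130 mm above the bench and 57 mm from the pump's middle; the hinge axis is the pump's x axis.
- lever_grip (a point): Middle of the lever's round black handle (20 mm diameter, 60 mm long, lying along the lever), 100 mm from the pivot; the lever is 130 mm long in all.
- peg (a point): Middle of the peg's axis, 150 mm above the bench. The peg is a level steel bar of 10 mm diameter along the pump's +y axis, from the cheek (y = 51 mm in the pump's frame) to a ball end of 18 mm diameter centred at y = 142 mm; this point lies at y = 98 mm. Frame parallel to the pump's.
- tag: Loose stiff white plastic tag, 90 g, a plate 8 mm thick (along its y axis), at first upright in the stand's slot: lower part 60 mm wide (x), 105 mm high; above it a plain grip tab 34 mm wide, 45 mm high; 150 mm in all. Origin: centre of its lower edge; z runs up to the tab. A dark weight strip crosses it low down. Both sides alike.
- tag_hole (a point): Centre of the tag's round through hole, 31 mm in diameter, 83 mm above the tag's lower edge (67 mm below the top of the tab), axis along the tag's y.
- stand: Fixed metal tag stand: foot 90 x 70 x 8 mm with two aluminium bars, 80 mm long (x), tops at z = 38 mm, that leave an 11 mm wide slot along x in which the tag stands upright on the foot (tag's lower edge 8 mm above the bench). Origin: centre of the underside.
- jug: Grey detergent jug, 90 x 120 mm, 165 mm high over its handle, full and heavy; bystander. Origin: centre of the underside.
- spool: Spool with white flanges, 130 mm in diameter, 65 mm high, standing flat; bystander. Origin: centre of the underside.
- bin: Open cardboard bin, 140 x 190 mm, 80 mm high; bystander. Origin: centre of the underside.
Things that resemble listed ones, but are neither listed nor needed, are in the scene too. Of the things shaped like the tag, the white one is meant.

How it is judged:
By the outcome, as a careful person would: the job done as asked, in the order asked, and still so for the second after the job is handed in, with the robot touching nothing.
It also fails if it takes over 64 s, if anything falls off the work surface, if the arm or the gripper's body presses on something with over 40 N, if the wrist force passes 120 N, or if a joint passes its speed limit or range.

## Working session

There is one attempt and no reset: what is moved stays moved. The work goes in short steps, Python scripts to look and compute and a shell command to move; the robot and the scene stay as the last step left them, time stands still between calls to the robot, and variables do not carry over. Pictures are saved under pics/ and viewed, at most 10 in all, crops included, and the job is handed in when it is done.

```bash
mkdir -p pics; ls; cat > h.py <<'E'
import numpy as np, cv2
from workcell import readout, imaging, bot, spotter
from scipy.spatial.transform import Rotation as R
def cam(n):
    o=readout.get_obs(); p,d=imaging.camera(n); i=imaging.camera_info(n)
    if n=="wrist":
        T=np.eye(4); T[:3,3]=o["ee_pos"]; T[:3,:3]=R.from_euler("xyz",o["tcp_rot"],degrees=True).as_matrix()
        E=T@np.array(i["tool_from_camera"])
    else: E=np.array(i["extrinsics"])
    f=240/np.tan(np.radians(i["vertical_fov"])/2)
    return p,d,(f,i["cx"],i["cy"],E)
def cloud(d,K):
    f,cx,cy,E=K; v,u=np.mgrid[:480,:640]
    P=np.stack([(u-cx)/f*d,(v-cy)/f*d,d],-1)
    return P@E[:3,:3].T+E[:3,3]
def ray(uv,K,z):  # point on pixel's ray at world height z
    f,cx,cy,E=K; r=E[:3,:3]@np.array([(uv[0]-cx)/f,(uv[1]-cy)/f,1]); return E[:3,3]+r*(z-E[2,3])/r[2]
def save(p,name): cv2.imwrite("pics/"+name,p[:,:,::-1])
E
python3 - <<'E'
from h import *
np.set_printoptions(precision=4,suppress=True)
print(readout.get_obs())
for n in ["scene","top"]:
    p,d,K=cam(n); save(p,n+"1.png"); np.savez(n+".npz",p=p,d=d); print(n,K, (d>0).mean())
    X=cloud(d,K)
    for t in ["pump","lever_pivot","lever_grip","peg","tag","tag_hole","stand","jug","spool","bin"]:
        for m in spotter.mark_of(n,t)[:3]:
            u,v=np.round(m["uv"]).astype(int)
            print(t,round(m["confidence"],2),m["uv"], X[v,u] if 0<=u<640 and 0<=v<480 else "")
E
```

```text
pics
{'time': 0.0, 'q': array([-72.4211,   5.0093,  10.0335,  95.0974,  -0.0008,  90.001 ]), 'qd': array([-0.0075,  0.0384, -0.1073,  0.0725, -0.1032, -0.0203]), 'joint_efforts': array([  0.0005, -52.0383,  46.4811,   0.0162,   0.0002,   0.    ]), 'ee_pos': array([ 0.166 , -0.5241,  0.2306]), 'tcp_rot': array([-179.9268,    0.0008,   17.5779]), 'wrist_force': array([ 0.243 ,  0.3327, -0.4888]), 'torque': array([ 0.0164, -0.0688,  0.017 ]), 'grasp_force': 0.0, 'opening': 0.08519295547149883}
scene (np.float64(615.8403173216269), 317.2725934776594, 235.29633080056266, array([[ 0.6706,  0.5955, -0.4424,  1.0705],
       [ 0.7418, -0.5336,  0.4062, -0.4702],
       [ 0.0059, -0.6006, -0.7996,  1.0081],
       [ 0.    ,  0.    ,  0.    ,  1.    ]])) 0.9961686197916667
pump 0.75 [234.8, 289.5] [ 0.5539 -0.1902  0.0877]
lever_pivot 0.82 [198.9, 263.7] [ 0.5006 -0.2197  0.139 ]
lever_grip 0.92 [149.4, 292.6] [ 0.4758 -0.31    0.1132]
peg 0.67 [357.7, 208.0] [0.534  0.1351 0.0317]
peg 0.59 [278.4, 222.3] [ 0.5282 -0.0668  0.1512]
tag 0.97 [358.2, 208.1] [0.534  0.1351 0.0317]
tag 0.97 [410.5,
[... 814 characters left out ...]
pivot 0.97 [423.2, 304.5] [ 0.4905 -0.2182  0.1445]
lever_grip 0.8 [471.8, 318.5] [ 0.4674 -0.3083  0.1177]
peg 0.95 [332.7, 281.5] [ 0.5227 -0.0679  0.1563]
tag 0.82 [166.0, 251.9] [0.5666 0.236  0.0673]
tag 0.66 [217.1, 275.4] [0.527  0.147  0.0389]
tag 0.56 [192.2, 348.8] [0.3824 0.1961 0.0068]
tag_hole 0.91 [208.4, 277.1] [0.524  0.1475 0.1094]
tag_hole 0.56 [181.3, 355.0] [0.3814 0.1999 0.0673]
tag_hole 0.55 [147.2, 248.9] [0.5681 0.2423 0.1462]
stand 0.7 [219.2, 277.2] [0.5233 0.1428 0.0403]
jug 0.92 [285.1, 171.5] [0.7075 0.0186 0.1306]
spool 0.85 [161.3, 169.1] [0.7211 0.2549 0.061 ]
spool 0.31 [329.9, 281.7] [ 0.5225 -0.063   0.1532]
bin 0.97 [433.4, 168.2] [ 0.7509 -0.2656  0.0044]
```

View pics/scene1.png

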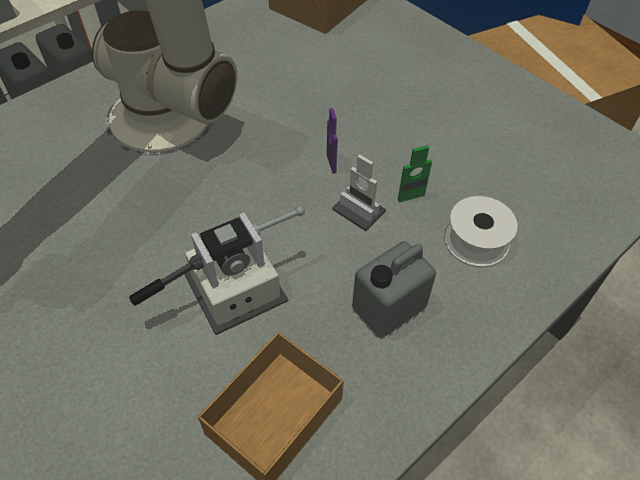

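View pics/top1.png

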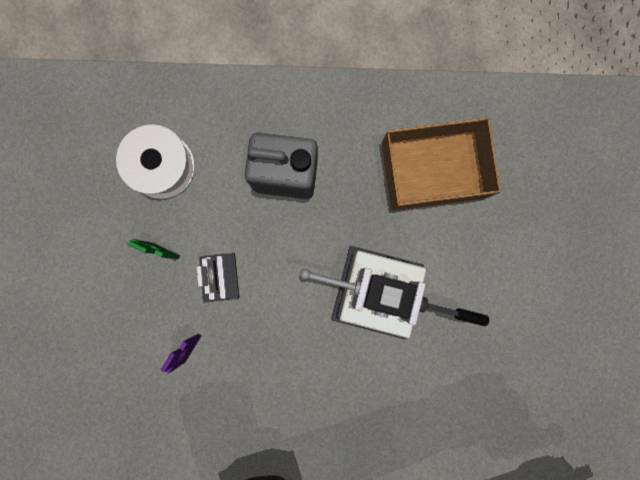

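The scene view shows the white tag in the stand at (363,180). Purple (332,140) and green (415,172) are look-alikes. The pump's lever is lowered with its handle at (147,292), and the peg points away to its ball at (300,210). The top view agrees: handle (470,318), peg (330,280), tag (213,277).

```bash
python3 - <<'E'
from h import *
np.set_printoptions(precision=4,suppress=True)
def line(P):
    c=P.mean(0); w=np.linalg.svd(P-c)[2][0]; return c,w
for n in ["scene","top"]:
    z=np.load(n+".npz"); i=imaging.camera_info(n)
    K=(240/np.tan(np.radians(i["vertical_fov"])/2),i["cx"],i["cy"],np.array(i["extrinsics"]))
    X=cloud(z["d"],K); p=z["p"].astype(int)
    def box(x,y,zz,extra=True): return X[(X[...,0]>x[0])&(X[...,0]<x[1])&(X[...,1]>y[0])&(X[...,1]<y[1])&(X[...,2]>zz[0])&(X[...,2]<zz[1])&extra]
    P=box((.48,.57),(-.085,-.0),(.13,.18)); print(n,"peg",len(P),line(P),P.min(0),P.max(0),"yaw",np.degrees(np.arctan(-line(P[:,:2])[1][0]/line(P[:,:2])[1][1])))
    P=box((.42,.52),(-.36,-.265),(.06,.18)); c,w=line(P); print("handle",len(P),c,w,P.min(0),P.max(0))
    P=box((.47,.58),(.1,.19),(.05,.2)); print("tag",len(P),P.min(0),P.max(0))
    for lo,hi in((.05,.11),(.118,.15),(.152,.17)):
        Q=P[(P[:,2]>lo)&(P[:,2]<hi)]
        if len(Q)>3:print(lo,len(Q),line(Q[:,:2]),Q.min(0),Q.max(0))
    P=box((.47,.58),(.08,.21),(.03,.042)); print("bars",len(P), cv2.minAreaRect((P[:,:2]*1000).astype(np.float32)))
    P=box((.45,.6),(-.22,-.06),(.157,.172)); print("cheeks",len(P), cv2.minAreaRect((P[:,:2]*1000).astype(np.float32)))
E
```

```text
scene peg 245 (array([ 0.5311, -0.0478,  0.1549]), array([0.2456, 0.9689, 0.03  ])) [ 0.5162 -0.0849  0.1461] [ 0.5442 -0.0136  0.163 ] yaw -14.233764963039325
handle 509 [ 0.473  -0.3059  0.115 ] [-0.1955 -0.9588 -0.2062] [ 0.4534 -0.3415  0.0967] [ 0.4845 -0.2651  0.128 ]
tag 854 [0.496  0.1407 0.0501] [0.5583 0.1608 0.1629]
0.05 480 (array([0.529 , 0.1483]), array([0.9886, 0.1504])) [0.496  0.1407 0.0501] [0.5583 0.1608 0.11  ]
0.118 175 (array([0.5292, 0.148 ]), array([0.9855, 0.1698])) [0.5106 0.1424 0.1182] [0.5456 0.1578 0.15  ]
0.152 89 (array([0.5288, 0.1491]), array([0.9956, 0.0939])) [0.5105 0.1429 0.152 ] [0.5455 0.1561 0.1629]
bars 315 ((524.2384033203125, 148.14654541015625), (82.21366882324219, 33.113731384277344), 10.29914665222168)
cheeks 1596 ((508.97784423828125, -134.80723571777344), (155.20733642578125, 72.69779205322266), 77.55956268310547)
top peg 303 (array([ 0.5293, -0.0466,  0.1546]), array([-0.2243, -0.9738, -0.0383])) [ 0.5163 -0.0845  0.1497] [ 0.5426 -0.0133  0.1608] yaw -12.97189175618124
handle 427 [ 0.4704 -0.3049  0.1156] [-0.2169 -0.9548 -0.203 ] [ 0.4545 -0.3412  0.1024] [ 0.4837 -0.2652  0.1257]
tag 559 [0.4979 0.1428 0.0504] [0.5569 0.1588 0.1609]
0.05 254 (array([0.5275, 0.1482]), array([-0.9903, -0.1391])) [0.4979 0.1428 0.0504] [0.5569 0.1572 0.1099]
0.118 90 (array([0.527 , 0.1475]), array([-0.9909, -0.1347])) [0.5107 0.145  0.1184] [0.5428 0.1503 0.1498]
0.152 110 (array([0.5271, 0.1509]), array([-0.9893, -0.1457])) [0.5098 0.1455 0.1524] [0.5425 0.1573 0.1609]
bars 339 ((523.2022705078125, 150.48489379882812), (78.99250030517578, 31.092496871948242), 7.8393778800964355)
cheeks 1988 ((507.2635498046875, -143.74249267578125), (135.94119262695312, 69.80587005615234), 77.12781524658203)
```

```bash
python3 -m jog '[{"rotation":[0,0,9],"translation":[40,28,0],"grip":60},{"rotation":[0,0,17],"translation":[80,57,0],"grip":60},{"rotation":[0,0,26],"translation":[120,86,0],"grip":60},{"rotation":[0,0,34],"translation":[160,114,0],"grip":60},{"rotation":[0,0,43],"translation":[200,143,0],"grip":60},{"rotation":[0,0,51],"translation":[240,171,0],"grip":60},{"rotation":[0,0,59.5],"translation":[275,196,0],"grip":60},{"rotation":[0,0,59.5],"translation":[302,215,0],"grip":60},{"rotation":[0,0,59.5],"translation":[302,215,0],"grip":60},{"rotation":[0,0,59.5],"translation":[302,215,0],"grip":60},{"rotation":[0,0,59.5],"translation":[302,215,0],"grip":60}]' 30
python3 - <<'E'
from h import *
np.set_printoptions(precision=4,suppress=True)
o=readout.get_obs(); print(o["time"],o["q"],o["ee_pos"],o["tcp_rot"])
p,d,K=cam("wrist"); save(p,"w1.png"); X=cloud(d,K)
m=(X[...,2]>.06)&(X[...,2]<.15)&(X[...,1]<-.27)&(abs(X[...,0]-.47)<.06)
P=X[m]; print(len(P),P.mean(0),P.min(0),P.max(0),np.linalg.svd(P-P.mean(0),full_matrices=False)[2][0])
for a in np.arange(-.35,-.26,.015):
    Q=P[abs(P[:,1]-a)<.004]
    if len(Q): print(a,Q[:,0].min(),Q[:,0].max(),Q[:,2].max())
E
```

```text
time: 2.2
ee_pos: [0.4676, -0.3097, 0.2313]
tcp_rot: [-180.0, 0.0, 77.0]
wrist_force: [-1.0, 0.6, -0.0]
opening: 0.0599
grasp_force: 0.0
2.2 [-33.5165   6.4975  11.7271  95.2337  -0.01    69.4453] [ 0.4676 -0.3097  0.2313] [-179.9926    0.0079   77.0381]
2467 [ 0.4707 -0.3056  0.1157] [ 0.4543 -0.3427  0.1018] [ 0.4846 -0.27    0.1245] [-0.2205 -0.9546 -0.2001]
-0.33499999999999996 0.4542816745926027 0.4745995742079643 0.11270811145639026
-0.31999999999999995 0.4572256287303737 0.47850040663512056 0.11651144780276573
-0.30499999999999994 0.46009704703733045 0.4815514587285207 0.12105716480558376
-0.2899999999999999 0.4638302418875854 0.4846194043725585 0.12365593860101431
-0.2749999999999999 0.47292051134481466 0.48304963333440215 0.12445077598314022
```

```bash
python3 -m jog '[{"rotation":[0,0,0],"translation":[1.5,0,-45],"grip":60},{"rotation":[0,0,0],"translation":[1.5,0,-90],"grip":60},{"rotation":[0,0,0],"translation":[1.5,0,-120],"grip":60},{"rotation":[0,0,0],"translation":[1.5,0,-145],"grip":60},{"rotation":[0,0,0],"translation":[1.5,0,-145],"grip":60},{"rotation":[0,0,0],"translation":[1.5,0,-145],"grip":10},{"rotation":[0,0,0],"translation":[1.5,0,-145],"grip":10},{"rotation":[0,0,0],"translation":[1.5,0,-145],"grip":10},{"rotation":[0,0,0],"translation":[1.5,0,-145],"grip":10},{"rotation":[0,0,0],"translation":[1.5,0,-145],"grip":10}]' 30
```

```text
time: 3.25
ee_pos: [0.4695, -0.3096, 0.0872]
tcp_rot: [180.0, 0.0, 77.1]
wrist_force: [-4.2, -1.2, 2.6]
opening: 0.019
grasp_force: 30.5
```

```bash
python3 -m jog '[{"rotation":[0,0,0],"translation":[-0.3,-1.3,10],"grip":10},{"rotation":[0,0,0],"translation":[-0.5,-2.1,21],"grip":10},{"rotation":[0,0,0],"translation":[-0.3,-1.3,31],"grip":10},{"rotation":[0,0,0],"translation":[0,0,41.6],"grip":10},{"rotation":[0,0,0],"translation":[0.6,2.8,51.6],"grip":10},{"rotation":[0,0,0],"translation":[1.4,6.3,61.5],"grip":10},{"rotation":[0,0,0],"translation":[2.5,11,71],"grip":10},{"rotation":[0,0,0],"translation":[3.8,16.5,79.6],"grip":10},{"rotation":[0,0,0],"translation":[5,22,86.5],"grip":10},{"rotation":[0,0,0],"translation":[6.3,27.6,92.7],"grip":10},{"rotation":[0,0,0],"translation":[7.5,33,97.7],"grip":10},{"rotation":[0,0,0],"translation":[8.7,38,101.7],"grip":10},{"rotation":[0,0,0],"translation":[9.4,41,104],"grip":10},{"rotation":[0,0,0],"translation":[9.4,41,104],"grip":10}]'
```

```text
time: 4.65
ee_pos: [0.4791, -0.2675, 0.1906]
tcp_rot: [-180.0, -0.1, 77.1]
wrist_force: [-4.6, 3.2, -1.7]
opening: 0.0187
grasp_force: 30.0
```

```bash
python3 -m jog '[{"rotation":[0,0,0],"translation":[0.7,3,2],"grip":10},{"rotation":[0,0,0],"translation":[1.3,6,4],"grip":10},{"rotation":[0,0,0],"translation":[1.3,6,4],"grip":10}]'
python3 - <<'E'
from h import *
p,d,K=cam("scene"); save(p[180:380,60:360],"s2.png"); X=cloud(d,K)
for t in("lever_grip","lever_pivot"): print([(m["uv"],m["confidence"],X[int(m["uv"][1]),int(m["uv"][0])]) for m in spotter.mark_of("scene",t)[:2]])
E
```

```text
time: 4.95
ee_pos: [0.4801, -0.2628, 0.1936]
tcp_rot: [-179.9, 0.1, 77.0]
wrist_force: [-4.3, -5.8, -10.4]
opening: 0.0189
grasp_force: 31.1
[([160.0, 247.6], 0.79, array([ 0.5382047 , -0.2875851 ,  0.29015117]))]
[([199.0, 261.0], 0.73, array([ 0.49644243, -0.21645323,  0.14047984])), ([358.2, 206.4], 0.66, array([0.53428914, 0.13429011, 0.03901044]))]
```

```bash
python3 -m jog '[{"rotation":[0,0,0],"translation":[0,0,0],"grip":60},{"rotation":[0,0,0],"translation":[0,0,0],"grip":60},{"rotation":[0,0,0],"translation":[0,0,0],"grip":60},{"rotation":[0,0,0],"translation":[0,0,30],"grip":60},{"rotation":[0,0,0],"translation":[0,0,70],"grip":60},{"rotation":[0,0,0],"translation":[0,0,105],"grip":60},{"rotation":[0,0,0],"translation":[0,0,105],"grip":60}]'
python3 - <<'E'
from h import *
np.set_printoptions(precision=4,suppress=True)
for n in("scene","wrist"):
    p,d,K=cam(n); X=cloud(d,K)
    if n=="scene": save(p[160:360,60:360],"s3.png")
    print(readout.get_obs()["ee_pos"])
    Y=(X[...,:2]-[.5009,-.1635])@np.array([.223,.975]); x=(X[...,:2]-[.5009,-.1635])@np.array([.975,-.223])
    m=(abs(x)<.03)&(Y<-.085)&(Y>-.16)&(X[...,2]>.15)&(X[...,2]<.25)&(p.max(-1)<70)
    P=np.stack([Y[m],X[m][:,2]],1); c=P.mean(0); w=np.linalg.svd(P-c,full_matrices=False)[2][0]
    print(n,len(P),c,P.min(0),P.max(0),np.degrees(np.arctan(w[1]/w[0])))
E
```

```text
time: 5.8
ee_pos: [0.4814, -0.2626, 0.3049]
tcp_rot: [179.5, 0.1, 77.1]
wrist_force: [0.8, -1.2, 0.5]
opening: 0.0599
grasp_force: 0.0
[ 0.4813 -0.2626  0.3022]
scene 455 [-0.1106  0.2169] [-0.1351  0.1701] [-0.0851  0.2435] -53.83251460083223
[ 0.4809 -0.2624  0.3002]
wrist 2846 [-0.1094  0.2192] [-0.1362  0.1819] [-0.085   0.2416] -51.9755698938674
```

View pics/s3.png

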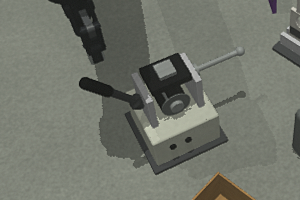

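The crop shows the lever standing up at about (105,92), roughly 53–54° above level, so it is at its stop. Next is the tag.

```bash
python3 -m jog '[{"rotation":[0,0,8.5],"translation":[4,32,0],"grip":60},{"rotation":[0,0,17],"translation":[7,64,0],"grip":60},{"rotation":[0,0,25.5],"translation":[11,96,0],"grip":50},{"rotation":[0,0,34],"translation":[14,128,0],"grip":50},{"rotation":[0,0,42.5],"translation":[18,160,0],"grip":50},{"rotation":[0,0,51],"translation":[21,192,0],"grip":50},{"rotation":[0,0,59.5],"translation":[25,224,0],"grip":50},{"rotation":[0,0,68],"translation":[28,256,0],"grip":50},{"rotation":[0,0,76.5],"translation":[32,288,0],"grip":50},{"rotation":[0,0,85],"translation":[35,320,0],"grip":50},{"rotation":[0,0,93.5],"translation":[39,352,0],"grip":50},{"rotation":[0,0,102],"translation":[42,384,0],"grip":50},{"rotation":[0,0,111],"translation":[46,412,0],"grip":50},{"rotation":[0,0,111],"translation":[46,412,0],"grip":50},{"rotation":[0,0,111],"translation":[46,412,0],"grip":50},{"rotation":[0,0,111],"translation":[46,412,0],"grip":50}]'
python3 - <<'E'
from h import *
np.set_printoptions(precision=4,suppress=True)
o=readout.get_obs(); print(o["q"],o["ee_pos"],o["tcp_rot"])
p,d,K=cam("wrist"); save(p,"w2.png"); X=cloud(d,K)
m=(abs(X[...,0]-.527)<.05)&(abs(X[...,1]-.15)<.04)&(X[...,2]<.18)
for lo,hi in((.05,.1),(.12,.15),(.152,.17)):
    Q=X[m&(X[...,2]>lo)&(X[...,2]<hi)]
    if len(Q)>5: print(lo,len(Q),cv2.minAreaRect((Q[:,:2]*1000).astype(np.float32)),Q[:,2].max(), Q.mean(0))
E
```

```text
time: 7.5
ee_pos: [0.5261, 0.1491, 0.2988]
tcp_rot: [-180.0, -0.0, -172.0]
wrist_force: [0.4, -0.3, -0.1]
opening: 0.0501
grasp_force: 0.0
[ 15.8243   6.7666  19.6521 102.9328  -0.0054   7.87  ] [0.5261 0.1491 0.2988] [-179.9882   -0.0461 -172.0457]
0.05 70 ((497.12139892578125, 145.9435577392578), (1.9838895797729492, 8.323421478271484), 21.39029312133789) 0.09667046553156428 [0.497  0.1461 0.0754]
0.12 81 ((510.52813720703125, 148.32981872558594), (2.134500741958618, 7.74132776260376), 1.3675193786621094) 0.14998092535996782 [0.5102 0.1479 0.1361]
0.152 467 ((526.0897827148438, 150.4492950439453), (33.26198196411133, 7.497007369995117), 7.918870449066162) 0.1596119362395328 [0.5251 0.1501 0.1575]
```

View pics/w2.png

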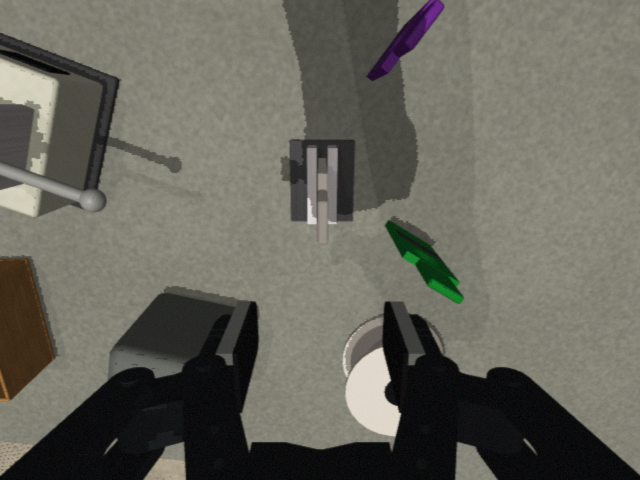

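The wrist view shows the white tag's tab edge-on at (322,205) in the stand, with the green look-alike off to the side at (425,260). The tool is aligned, so I descend and grip.

```bash
python3 -m jog '[{"rotation":[0,0,0],"translation":[0,1.3,-45],"grip":50},{"rotation":[0,0,0],"translation":[0,1.3,-90],"grip":50},{"rotation":[0,0,0],"translation":[0,1.3,-130],"grip":50},{"rotation":[0,0,0],"translation":[0,1.3,-160],"grip":50},{"rotation":[0,0,0],"translation":[0,1.3,-179],"grip":50},{"rotation":[0,0,0],"translation":[0,1.3,-179],"grip":50},{"rotation":[0,0,0],"translation":[0,1.3,-179],"grip":0},{"rotation":[0,0,0],"translation":[0,1.3,-179],"grip":0},{"rotation":[0,0,0],"translation":[0,1.3,-179],"grip":0},{"rotation":[0,0,0],"translation":[0,1.3,-179],"grip":0},{"rotation":[0,0,0],"translation":[0,1.3,-179],"grip":0},{"rotation":[0,0,0],"translation":[0,1.3,-179],"grip":0}]' 40
```

```text
time: 8.75
ee_pos: [0.5271, 0.1512, 0.1219]
tcp_rot: [180.0, 0.2, -171.9]
wrist_force: [0.3, -0.7, 6.3]
opening: 0.0073
grasp_force: 40.2
```

```bash
python3 -m jog '[{"rotation":[0,0,0],"translation":[0,0,20],"grip":0},{"rotation":[0,0,0],"translation":[0,0,50],"grip":0},{"rotation":[0,0,0],"translation":[0,0,80],"grip":0},{"rotation":[0,0,-4],"translation":[3,-25,90],"grip":0},{"rotation":[0,0,-9],"translation":[6,-55,90],"grip":0},{"rotation":[0,0,-14],"translation":[9,-85,90],"grip":0},{"rotation":[0,0,-18],"translation":[12,-115,90],"grip":0},{"rotation":[0,0,-20.8],"translation":[15,-134,90],"grip":0},{"rotation":[0,0,-20.8],"translation":[15,-134,90],"grip":0},{"rotation":[0,0,-20.8],"translation":[15,-134,90],"grip":0},{"rotation":[0,0,-20.8],"translation":[15,-134,90],"grip":0}]'
python3 - <<'E'
from h import *
np.set_printoptions(precision=4,suppress=True)
O=np.array([.5009,-.1635]); ey=np.array([.223,.975]); ex=np.array([.975,-.223])
for n in("scene","wrist"):
    o=readout.get_obs(); p,d,K=cam(n); X=cloud(d,K); print(n,o["ee_pos"],o["tcp_rot"])
    x=(X[...,:2]-O)@ex*1000; y=(X[...,:2]-O)@ey*1000; z=X[...,2]*1000
    save(p[120:330,180:480] if n=="scene" else p,n+"4.png")
    m=(abs(x)<45)&(y>165)&(y<210)&(z>85)&(z<210)&(p.min(-1)>50)
    L=np.stack([x,y,z],-1); P=L[m]; print("tag",len(P),P.min(0),P.max(0),np.median(P,0))
    for lo in range(100,210,15):
        Q=P[(P[:,2]>lo)&(P[:,2]<lo+15)]
        if len(Q)>4: print(lo,len(Q),Q.min(0),Q.max(0), np.median(Q,0), "yaw",np.degrees(np.arctan(np.polyfit(Q[:,0],Q[:,1],1)[0])))
    B=L[(abs(x)<15)&(y>133)&(y<155)&(z>135)&(z<165)]; print("ball",len(B),len(B) and (B.min(0),B.max(0)))
    B=L[(abs(x)<15)&(y>70)&(y<125)&(z>135)&(z<165)]; print("peg",len(B),len(B) and (B.min(0),B.max(0)))
    for t in("tag_hole","peg"): print(t,[(m["uv"],round(m["confidence"],2)) for m in spotter.mark_of(n,t)[:4]])
    np.savez(n+"4.npz",p=p,d=d,E=K[3])
E
```

```text
time: 9.85
ee_pos: [0.5412, 0.0177, 0.2104]
tcp_rot: [180.0, -0.0, 167.4]
wrist_force: [0.7, 0.2, -0.9]
opening: 0.0075
grasp_force: 39.2
scene [0.5412 0.0177 0.2104] [179.9884  -0.001  167.3611]
tag 637 [-32.6735 180.1705  95.3003] [ 30.4904 191.1442 209.5292] [ 11.9377 182.4135 159.7711]
100 97 [-30.9274 180.5484 100.0205] [ 29.5942 190.0024 114.8122] [  4.7618 182.0898 107.6353] yaw 2.4331472524407936
115 105 [-31.1832 180.3254 115.2646] [ 29.9432 191.0408 129.9805] [  4.5336 182.1716 122.8823] yaw 2.6183512589163245
130 37 [-25.6268 180.6004 130.4543] [ 30.4904 191.1442 144.5121] [ 26.4633 183.2237 134.1005] yaw 6.143754624680709
145 69 [-31.6262 180.5262 145.3103] [ 30.4611 190.3661 159.9349] [ 12.8259 182.3902 155.6581] yaw 4.085082734652216
160 138 [-32.6735 180.441  160.1407] [ 29.6734 190.9311 174.9176] [ -4.1142 182.689  166.8339] yaw 0.7398625276275858
175 81 [-30.221  180.702  175.2174] [ 29.1366 189.6709 189.8338] [ 15.8074 182.5529 181.5465] yaw 0.7318459692563677
190 84 [-24.8325 180.1705 190.5104] [ 29.1492 189.5924 204.848 ] [ 20.4105 182.7139 200.4846] yaw 5.2678161
[... 1039 characters left out ...]
31.6831 181.0427 160.0254] [-30.951  188.9976 174.76  ] [-31.2754 184.7838 167.6391] yaw 59.37540255923612
175 174 [-31.7946 181.0969 175.3246] [-30.8385 188.9326 189.9725] [-31.2998 185.2305 182.9166] yaw -57.899806038326275
190 837 [-31.7572 180.9902 190.1288] [-15.7233 189.0344 204.9357] [-25.6812 185.1965 201.3051] yaw 0.41028996142210433
205 102 [-18.7945 181.1993 205.0233] [-16.1988 188.8991 209.9967] [-18.0484 184.8534 207.3749] yaw 0.511816651922997
ball 963 (array([ -7.4934, 133.0762, 147.4471]), array([  9.3624, 153.6352, 160.6489]))
peg 1815 (array([ -3.78  ,  70.0301, 148.7118]), array([  6.3739, 124.9844, 156.7658]))
tag_hole [([314.2, 284.4], 0.81)]
peg [([167.5, 265.3], 0.86)]
```

View pics/scene4.png

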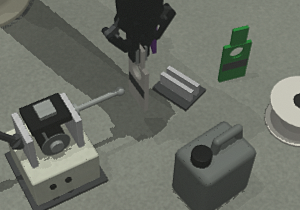

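View pics/wrist4.png

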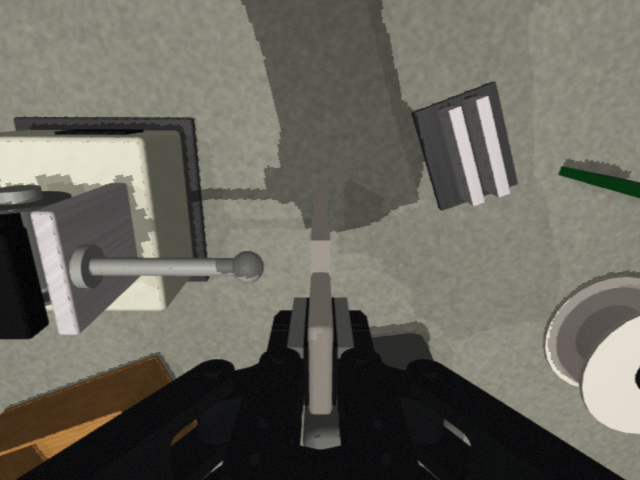

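The scene crop shows the tag held upright at (137,80), beyond the peg's ball at (120,90). In the wrist view the tag at (320,260) is parallel to the pump's cheek, and the ball is at (247,266). The hole needs to go 28 mm down and about 2.5 mm along the pump's +x.

```bash
python3 -m jog '[{"rotation":[0,0,0],"translation":[2.4,-0.6,-15],"grip":0},{"rotation":[0,0,0],"translation":[2.4,-0.6,-28.5],"grip":0},{"rotation":[0,0,0],"translation":[2.4,-0.6,-28.5],"grip":0},{"rotation":[0,0,0],"translation":[2.4,-0.6,-28.5],"grip":0},{"rotation":[0,0,0],"translation":[-0.9,-15.2,-28.5],"grip":0},{"rotation":[0,0,0],"translation":[-3.1,-25,-28.5],"grip":0},{"rotation":[0,0,0],"translation":[-5.4,-34.7,-28.5],"grip":0},{"rotation":[0,0,0],"translation":[-7.6,-44.4,-28.5],"grip":0},{"rotation":[0,0,0],"translation":[-9.9,-54.2,-28.5],"grip":0},{"rotation":[0,0,0],"translation":[-9.9,-54.2,-28.5],"grip":0}]'
python3 - <<'E'
from h import *
p,d,K=cam("scene"); save(cv2.resize(p[140:280,230:400],None,fx=4,fy=4),"s5.png")
E
```

```text
time: 11.15
ee_pos: [0.5312, -0.0385, 0.1819]
tcp_rot: [-180.0, 0.0, 167.2]
wrist_force: [-0.2, 1.2, -1.2]
opening: 0.0073
grasp_force: 39.2
```

View pics/s5.png

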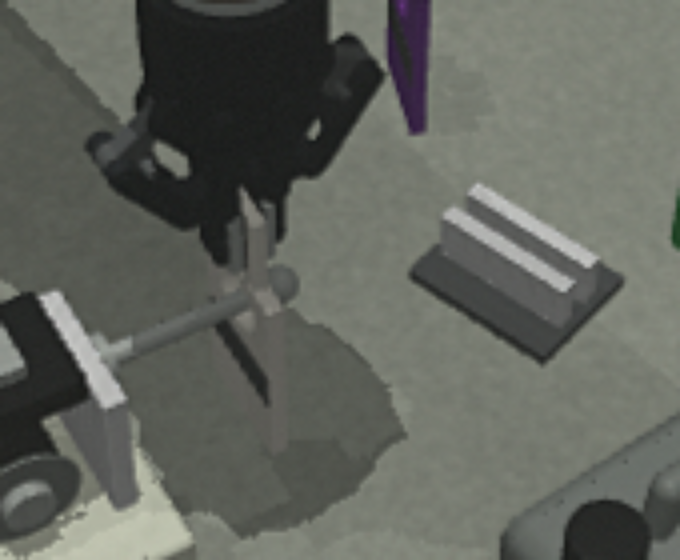

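The picture shows the peg passing through the tag's hole, with the ball (285,285) on the far side. The contact force is negligible. I continue inward and lower until the tag rests on the peg.

```bash
python3 -m jog '[{"rotation":[0,0,0],"translation":[-2.2,-9.7,0],"grip":0},{"rotation":[0,0,0],"translation":[-4.5,-19.5,0],"grip":0},{"rotation":[0,0,0],"translation":[-6,-26,0],"grip":0},{"rotation":[0,0,0],"translation":[-6,-26,-3],"grip":0},{"rotation":[0,0,0],"translation":[-6,-26,-6],"grip":0},{"rotation":[0,0,0],"translation":[-6,-26,-9],"grip":0},{"rotation":[0,0,0],"translation":[-6,-26,-9.5],"grip":0},{"rotation":[0,0,0],"translation":[-6,-26,-9.5],"grip":0},{"rotation":[0,0,0],"translation":[-6,-26,-9.5],"grip":0}]'
```

```text
time: 12.1
ee_pos: [0.5255, -0.063, 0.1723]
tcp_rot: [180.0, 0.0, 167.3]
wrist_force: [-0.4, 0.5, -1.8]
opening: 0.0076
grasp_force: 39.2
```

```bash
python3 -m jog '[{"rotation":[0,0,0],"translation":[0,0,-0.7],"grip":0},{"rotation":[0,0,0],"translation":[0,0,-1.4],"grip":0},{"rotation":[0,0,0],"translation":[0,0,-1.4],"grip":0},{"rotation":[0,0,0],"translation":[0,0,-1.4],"grip":0}]'
```

```text
time: 12.5
ee_pos: [0.5254, -0.0632, 0.1709]
tcp_rot: [180.0, 0.0, 167.3]
wrist_force: [-0.7, -0.3, -0.8]
opening: 0.0074
grasp_force: 39.2
```

```bash
python3 -m jog '[{"rotation":[0,0,0],"translation":[0,0,-0.8],"grip":0},{"rotation":[0,0,0],"translation":[0,0,-0.8],"grip":0},{"rotation":[0,0,0],"translation":[0,0,-0.8],"grip":9},{"rotation":[0,0,0],"translation":[0,0,-0.8],"grip":11},{"rotation":[0,0,0],"translation":[0,0,-0.8],"grip":13},{"rotation":[0,0,0],"translation":[0,0,-0.8],"grip":16},{"rotation":[0,0,0],"translation":[0,0,-0.8],"grip":20},{"rotation":[0,0,0],"translation":[0,0,-0.8],"grip":26},{"rotation":[0,0,0],"translation":[0,0,-0.8],"grip":30},{"rotation":[0,0,0],"translation":[0,0,-0.8],"grip":30},{"rotation":[0,0,0],"translation":[0,0,-0.8],"grip":30}]' 20
```

```text
time: 13.6
ee_pos: [0.5254, -0.0632, 0.1701]
tcp_rot: [-180.0, 0.0, 167.3]
wrist_force: [-0.6, 0.3, 0.2]
opening: 0.0298
grasp_force: 0.0
```

```bash
python3 - <<'E'
from h import *
p,d,K=cam("wrist"); save(p,"w6.png")
E
```

```text
(no output)
```

View pics/w6.png

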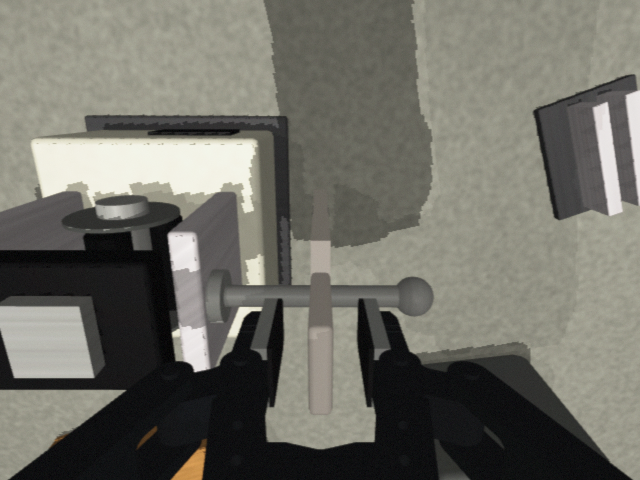

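The wrist view shows the tag (320,340) hanging on the peg, clear of both pads (265 and 372) and midway between the cheek and the ball. I retreat straight up and back, then check.

```bash
python3 -m jog '[{"rotation":[0,0,0],"translation":[0,0,10],"grip":30},{"rotation":[0,0,0],"translation":[0,0,30],"grip":30},{"rotation":[0,0,0],"translation":[0,0,65],"grip":30},{"rotation":[0,0,0],"translation":[0,0,110],"grip":30},{"rotation":[0,0,0],"translation":[-20,30,140],"grip":30},{"rotation":[0,0,0],"translation":[-50,70,150],"grip":30},{"rotation":[0,0,0],"translation":[-80,110,150],"grip":30},{"rotation":[0,0,0],"translation":[-80,110,150],"grip":30},{"rotation":[0,0,0],"translation":[-80,110,150],"grip":30},{"rotation":[0,0,0],"translation":[-80,110,150],"grip":30},{"rotation":[0,0,0],"translation":[-80,110,150],"grip":30},{"rotation":[0,0,0],"translation":[-80,110,150],"grip":30},{"rotation":[0,0,0],"translation":[-80,110,150],"grip":30},{"rotation":[0,0,0],"translation":[-80,110,150],"grip":30},{"rotation":[0,0,0],"translation":[-80,110,150],"grip":30}]'
python3 - <<'E'
from h import *
a,d1,K=cam("scene")
for _ in range(6): b,d,K=cam("scene")
print(np.abs(a[140:330,130:330].astype(int)-b[140:330,130:330]).max())
save(cv2.resize(b[160:340,120:360],None,fx=3,fy=3),"s7.png")
X=cloud(d,K); O=np.array([.5009,-.1635]); ey=np.array([.223,.975]); ex=np.array([.975,-.223])
x=(X[...,:2]-O)@ex; y=(X[...,:2]-O)@ey
m=(abs(x)<.03)&(y<-.085)&(y>-.16)&(X[...,2]>.13)
P=np.stack([y[m],X[m][:,2]],1); w=np.linalg.svd(P-P.mean(0),full_matrices=False)[2][0]; print("lever",len(P),np.degrees(np.arctan(w[1]/w[0])),P.min(0),P.max(0))
E
```

```text
time: 15.15
ee_pos: [0.4455, 0.0466, 0.32]
tcp_rot: [-180.0, -0.0, 167.3]
wrist_force: [-0.5, -0.1, -0.4]
opening: 0.0297
grasp_force: 0.0
41
lever 456 -53.592533965497545 [-0.1357297   0.17016452] [-0.08501713  0.24315285]
```

View pics/s7.png

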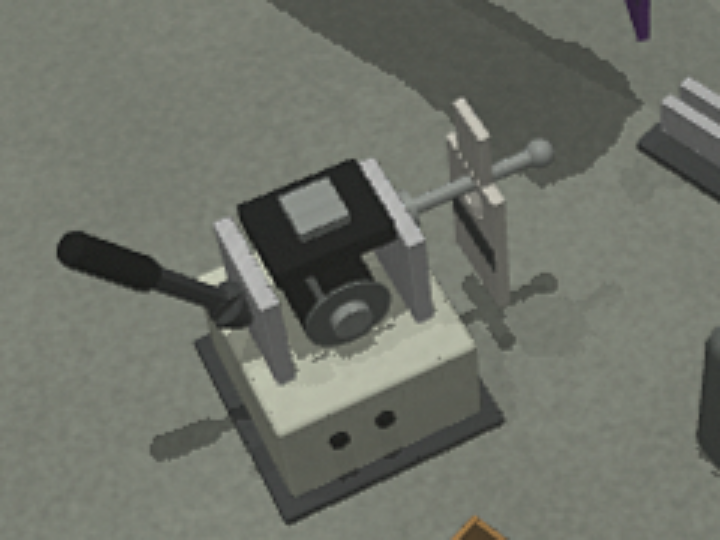

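The picture shows the tag hanging on the peg by its hole at (480,190), with the lever up at (110,260). I wait for any swing to die out, then hand in.

```bash
python3 -m jog '[{"rotation":[0,0,0],"translation":[0,0,0],"grip":30},{"rotation":[0,0,0],"translation":[0,0,0],"grip":30},{"rotation":[0,0,0],"translation":[0,0,0],"grip":30},{"rotation":[0,0,0],"translation":[0,0,0],"grip":30},{"rotation":[0,0,0],"translation":[0,0,0],"grip":30},{"rotation":[0,0,0],"translation":[0,0,0],"grip":30},{"rotation":[0,0,0],"translation":[0,0,0],"grip":30},{"rotation":[0,0,0],"translation":[0,0,0],"grip":30},{"rotation":[0,0,0],"translation":[0,0,0],"grip":30},{"rotation":[0,0,0],"translation":[0,0,0],"grip":30},{"rotation":[0,0,0],"translation":[0,0,0],"grip":30},{"rotation":[0,0,0],"translation":[0,0,0],"grip":30},{"rotation":[0,0,0],"translation":[0,0,0],"grip":30},{"rotation":[0,0,0],"translation":[0,0,0],"grip":30},{"rotation":[0,0,0],"translation":[0,0,0],"grip":30},{"rotation":[0,0,0],"translation":[0,0,0],"grip":30},{"rotation":[0,0,0],"translation":[0,0,0],"grip":30},{"rotation":[0,0,0],"translation":[0,0,0],"grip":30},{"rotation":[0,0,0],"translation":[0,0,0],"grip":30},{"rotation":[0,0,0],"translation":[0,0,0],"grip":30}]' >/dev/null
python3 - <<'E'
from h import *
a,d1,K=cam("scene")
for _ in range(6): b,d,K=cam("scene")
D=np.abs(a.astype(int)-b)[190:270,260:310].max(-1); print("tag",D.max(),(D>15).sum())
D=np.abs(a.astype(int)-b)[270:330,190:280].max(-1); print("static ref",D.max(),(D>15).sum())
if (np.abs(a.astype(int)-b)[190:270,260:310].max(-1)>15).sum()<15: print(bot.job_done())
E
```

```text
tag 5 0
static ref 6 0
the job is handed in; nothing more can be done
None
```

The job is handed in: the lever is up at its stop (measured at about 54° above level), and the white tag hangs still on the pump's peg by its hole; the jug, spool and bin were not touched.

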